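Mesh a drive gear into a follow-focus gearbox and keep it pressed home

TASK

Take the drive gear out of its sleeve by the grip, turn it until its pointer faces the index mark on the follow-focus gearbox so that the splines mesh, and slide the stem into the socket until the disc sits fully home on the cover plate. A spring plunger pushes it back out, so finish while still gripping the gear and pressing it fully home, and do not let go. Leave the battery, the lens adapter and the bubble level where they are.

Things in the scene. Friction and masses are not known exactly. Their poses are not given: they have to be found in the camera images.
- gear: Drive gear, about 0.16 kg, standing stem down, z up. Origin on its axis at the underside of the dark steel toothed disc (51 mm across, z 0 to 8 mm). A steel pointer, 5 mm wide, runs along +x to 31 mm radius (z 1 to 11 mm). Grip block above, splined stem below: see points grip and stem.
- grip (a point): Point on the gear axis to grip at, 30 mm above the gear's origin. Grey block 30 mm along gear x, 18 mm thick along gear y, from 8 to 38 mm above the origin; pinch its ribbed flat sides, which face +y and -y.
- stem (a point): Lower end of the stem, 24 mm below the gear's origin. Round pilot 12 mm across, its last 6 mm tapering to 5 mm. Three splines 6 mm wide, reaching 13 mm radius, at gear +x, +y and -y (none at -x), run from the disc down 14 mm, with rounded lower ends.
- pointer (a point): Outer tip of the gear's pointer, 31 mm from the gear axis along gear +x, 1 mm above the disc's underside.
- rest: Black plastic sleeve fixed upright to the counter, origin at its underside on the axis; 47 mm outside, 34 mm inside diameter, 34 mm tall. At the start the gear's disc lies on its rim with the stem hanging free inside; lift straight up.
- gearbox: Follow-focus gearbox fixed to the counter, a dark block 90 (x) by 80 (y) by 50 mm tall with a bright cover plate on top; origin at the centre of its underside, z up. A black focus hand wheel 46 mm across stands out on its +x side, reaching 70 mm from the centre, its top 49 mm above the counter.
- socket (a point): Centre of the socket mouth, level with the cover plate (50 mm above the counter), axes as the gearbox. T-shaped hole: 14 mm square centre and three slots 8 mm wide reaching 14 mm from the centre at +x, +y, -y. Gear x must lie along gearbox x: 1 mm play all round, 0.07 rad in turning. Home: gear origin at this point. Pilot in but splines not meshed: gear 14 mm proud.
- mark (a point): Inner end of the index mark, a black bar (9 mm long, 6 mm wide, 2 mm high) on the cover plate along gearbox +x, 34 to 43 mm from the socket centre. The meshed gear's pointer faces it with a 3 mm gap.
- plunger (a joint): Spring plunger in the bottom of the socket, m pushed down: 0 when free, its top 16 mm below the mouth; 0.008 with the gear fully home. Push needed: about 5 N when it starts to move, about 10 N at home; it lifts a released gear back out.
- battery: Bystander: grey camera battery block, 100 by 70 by 50 mm, lying loose; origin at the centre of its underside.
- adapter: Bystander: lens mount adapter, a ring 66 mm across and 22 mm high, loose; origin at the centre of its underside.
- level: Bystander: chrome bubble level, a puck 32 mm across and 12 mm high, loose; origin at the centre of its underside.

How it is judged:
On the way, in this order (a step that is already met when the one before it is completed fails the run):
1. the gear is lifted clear of its sleeve, its disc more than 15 mm above the rim (z of gear in the frame of rest above 0.049 m), for 0.1 s.
2. the splines are meshed: the disc is less than 11 mm above the cover plate, over the socket, pointer towards the mark (z of gear in the frame of socket below 0.011 m and horizontal distance between gear and socket below 0.003 m and horizontal distance between pointer and mark below 0.007 m), for 0.1 s.
At the end, for the whole second after the job is handed in: The gear sits in the socket with its disc within 2 mm of the cover plate, centred within 3 mm, upright within 0.09 rad, pointer within 6 mm of the mark (3 mm is nominal), the plunger pushed down more than 6 mm, and the fingers still on the gear (over 2 N) holding it there (z of gear in the frame of socket below 0.002 m and horizontal distance between gear and socket below 0.003 m and horizontal distance between pointer and mark below 0.006 m and angle between gear's own z axis and vertical below 0.09 rad and value of joint plunger above 0.006 m and contact force between the fingers and gear above 2 N); the arm keeps its last pose, push and grip.
It fails at once if the battery, the lens adapter or the bubble level is moved more than 20 mm (distance of any of battery, adapter, level from where it was at the start of the episode above 0.02 m).
It also fails if it takes over 38 s, if anything falls off the work surface, if the arm or the gripper's body presses on something with over 40 N, if the wrist force passes 120 N, or if a joint passes its speed limit or range.

ROBOT

A 6-joint arm with a two-finger parallel gripper is mounted at the origin on the work surface. World frame = base frame: x ahead of the robot, y to its left, z up, the work surface at z = 0. Lengths are in m, angles in rad, forces in N, time in s.
With the tool pointing down it reaches from about 0.3 to 0.85 m from the base axis. Payload 5.4 kg.
Tool frame: the origin (TCP) lies midway between the tips of the shut fingers; the grasp point (between the pads) lies 19 mm behind it; z points along the fingers, y is the line along which they close (so a half turn about z gives the same grasp; the last joint's range is limited). The gripper opens to 85 mm and grips with 20 to 120 N. Pads are 22 mm wide; open, the fingers measure 114 mm over their backs; the gripper's body (76 mm by 85 mm) begins 54 mm behind the grasp point. The pads swing forward as they close: fully open they stand 13 mm farther back than shut.
Start: joints at [-1.399, 0.158, 1.597, -0, 1.386, -0.21], TCP at [0.214, -0.534, 0.231] pointing down, gripper open.
Joint ranges: [-2.91, 2.91], [-0.94, 2.29], [0.18, 2.7], [-1.29, 4.43], [0.17, 2.64], [-3, 3]. Speed limits (rad/s): [2.57, 2.57, 3.14, 3.14, 3.14, 3.14].

INTERFACE

Orientations are given as [roll, pitch, yaw] about the fixed x, y, z axes, in that order (R = Rz(yaw) Ry(pitch) Rx(roll)).
In Python, from bench import sense, grab_frame, camera_info, job_done, recognise, silhouettes, tip_of gives the robot as it stands. The module is installed in compiled form; this text tells all that it offers.
- The arm moves only by the shell command python3 -m pendant 'ROWS' [OPENING] [FORCE]. ROWS is JSON, a list of rows, each a list of 2 entries, a list of its own where there are three numbers: the shift along the tool's x, y, z in mm, then the turn, a rotation vector about the tool's x, y, z in rad. In form: [[[dx, dy, dz], [wx, wy, wz]], ...]. A call has exactly 8 rows; each row is the pose to reach, as a shift and turn from the pose commanded when the call began, along the tool's axes at that moment; what a row does not reach only later rows make up. A row lasts 1/8 s, in which the tool goes at most 62.5 mm and 10.7 degrees, less where a joint would pass 70% of its speed; a pose out of reach is approached as far as the arm can. A call with a gripper value outside its range is refused whole. OPENING is the closure, from 0 (fully open) to 1 (shut), set as the call begins (- or left out, the last holds). The fingers move at their own pace and stop on an object; FORCE is the grip in N (left out, the last holds). Time passes only in rows, so rows that repeat a pose let the fingers close, or fill a call up. It gives the time, the measured TCP pose, the force, the opening and the grip force at its end, in the units of the state.
- sense(): the state, without advancing time (a new reading comes with each control period).
- grab_frame(name): name is "scene" or "top" or "wrist"; returns the picture (400x640x3 uint8, red, green, blue); there is no depth.
- camera_info(name): a dict with "fx", "fy", "cx", "cy" (pixels), "k1" (the pictures are not rectified: a ray, as slopes to the right and down, at radius r is drawn at 1 + k1 r^2 times it, then the intrinsics apply), "R" (3x3) and "t" (3): a world point X has camera coordinates R X + t. Camera axes: x right, y down, z forward; pixel columns grow to the right and rows downward; lengths in m; the calibration is good to about 2 mm. A picture is of the moment at which its call begins: read the wrist's pose just before it. camera_info takes no time and is no camera call; for the wrist camera it gives the pose at the moment of the call.
- job_done(): hands the job in; it is judged then, once.
Trained networks look in the newest picture that a camera, given by its name, has taken for a name from the list of things; names that differ only in an ending like _2 or _b are one class to them, and where a whole thing is asked for, a point or a joint stands for the part that bears it (a point fixed in the world has none). Each returns a list of dicts, best first, with "score" (0 to 1); they miss things now and then, are a little off and sometimes report something else, mostly with a low value. They report only what shows in the picture. A call takes as long as a camera call.
- recognise(query, camera): "rect" ([left, top, right, bottom] in pixels, round what is visible of it).
- silhouettes(query, camera): "pixels" (400x640 bool, what is visible of it) and "rect" ([left, top, right, bottom] in pixels, round what is visible of it).
- tip_of(query, camera): "at" ([column, row] in pixels: a listed point, or the origin of a listed thing).
The state is a dict: "time": time; "q": joint angles; "qd": joint speeds; "effort": joint torques, N m; "position": TCP position; "orientation": TCP orientation; "contact_force": force on the tool from outside, world axes, zero at the start; "ft_torque": the same for the moment, N m; "width": finger opening in m; "finger_force": force on a finger pad.
Only numpy, scipy, OpenCV 4.12 (cv2) and the standard library are available. Lean on these libraries where they do the work, as an engineer would, in place of code of your own. Each camera call takes 0.05 s, during which the arm holds its last target. There are 200 camera calls.

## Working session

There is one attempt and no reset: what is moved stays moved. The work goes in short steps, Python scripts to look and compute and a shell command to move; the robot and the scene stay as the last step left them, time stands still between calls to the robot, and variables do not carry over. Pictures are saved under pics/ and viewed, at most 10 in all, crops included, and the job is handed in when it is done.

```bash
mkdir -p pics; cat > h.py <<'E'
import numpy as np, cv2
from bench import *
from scipy.spatial.transform import Rotation as Ro
def ray(cam,px):
    c=camera_info(cam); 
    d=np.array([(px[0]-c['cx'])/c['fx'],(px[1]-c['cy'])/c['fy']]); u=d.copy()
    for _ in range(20): u=d/(1+c['k1']*(u@u))
    R=np.array(c['R']);t=np.array(c['t'])
    o=-R.T@t; v=R.T@np.array([u[0],u[1],1]); return o,v/np.linalg.norm(v)
def atz(cam,px,z):
    o,v=ray(cam,px); return o+v*(z-o[2])/v[2]
def proj(cam,X):
    c=camera_info(cam); p=np.array(c['R'])@np.array(X)+np.array(c['t']); u=p[:2]/p[2]; u=u*(1+c['k1']*(u@u))
    return np.array([u[0]*c['fx']+c['cx'],u[1]*c['fy']+c['cy']])
def tri(obs):
    A=np.zeros((3,3));b=np.zeros(3)
    for cam,px in obs:
        o,v=ray(cam,px);P=np.eye(3)-np.outer(v,v);A+=P;b+=P@o
    return np.linalg.solve(A,b)
E
python3 - <<'E'
from h import *
np.set_printoptions(precision=4,suppress=True)
ims=[]
for c in ['scene','top','wrist']:
    im=grab_frame(c); cv2.imwrite(f'pics/{c}0.png',im[...,::-1])
    print(c,-np.array(camera_info(c)['R']).T@np.array(camera_info(c)['t']),camera_info(c)['fx'])
    for q in ['gear','grip','pointer','rest','gearbox','socket','mark','battery','adapter','level']:
        r=tip_of(q,c); print(q,[(round(a['score'],2),np.round(a['at'],1).tolist()) for a in r[:3]])
print(sense())
E
```

```text
scene [ 0.8945 -0.4799  0.7212] 514.5223260723839
gear [(0.91, [208.2, 305.5])]
grip [(0.57, [208.2, 290.9])]
pointer [(0.76, [224.7, 312.7])]
rest [(0.66, [208.1, 313.9]), (0.62, [252.4, 221.8])]
gearbox [(0.65, [334.6, 205.0])]
socket [(0.64, [333.3, 183.1])]
mark [(0.94, [348.2, 192.2])]
battery [(0.57, [375.7, 295.7])]
adapter [(0.89, [402.2, 150.6])]
level [(0.65, [253.4, 222.4])]
top [0.5324 0.0761 0.9751] 408.5931018325348
gear [(0.61, [436.4, 232.5])]
grip [(0.88, [439.9, 232.8])]
pointer [(0.92, [438.0, 219.9])]
rest [(0.53, [435.7, 232.5])]
gearbox [(0.82, [295.9, 218.3])]
socket [(0.62, [295.0, 217.4]), (0.27, [435.1, 232.3])]
mark [(0.63, [299.2, 203.1])]
battery [(0.97, [356.3, 147.4]), (0.21, [297.8, 202.9])]
adapter [(0.76, [207.6, 197.3])]
level [(0.48, [350.8, 259.2])]
wrist [ 0.283  -0.5055  0.3739] 348.1292668162155
gear []
grip []
pointer []
rest []
gearbox []
socket []
mark []
battery []
adapter []
level []
{'time': 1.65, 'q': array([-1.3991,  0.1584,  1.597 ,  0.    ,  1.3862, -0.2101]), 'qd': array([-0.0005, -0.001 , -0.0007,  0.0002,  0.0015, -0.0011]), 'effort': array([  0.0006, -39.6004, -33.1692,  -0.0002,   0.0008,   0.    ]), 'position': array([ 0.2142, -0.5336,  0.2313]), 'orientation': array([-3.1416, -0.    ,  0.3818]), 'contact_force': array([0.4996, 0.2914, 0.6558]), 'ft_torque': array([ 0.0092, -0.0057,  0.05  ]), 'finger_force': 0.0, 'width': 0.08539668369175323}
```

```bash
python3 - <<'E'
from h import *
np.set_printoptions(precision=4,suppress=True)
P={'gear':([208.2,305.5],[436.4,232.5],.034),'grip':([208.2,290.9],[439.9,232.8],.064),'pointer':([224.7,312.7],[438,219.9],.035),'gearbox':([334.6,205],[295.9,218.3],0),'socket':([333.3,183.1],[295,217.4],.05),'mark':([348.2,192.2],[299.2,203.1],.05),
'battery':([375.7,295.7],[356.3,147.4],0),'adapter':([402.2,150.6],[207.6,197.3],0),'level':([253.4,222.4],[350.8,259.2],0)}
for k,(a,b,z) in P.items(): print(k,atz('scene',a,z),atz('top',b,z),tri([('scene',a),('top',b)]))
a=cv2.imread('pics/scene0.png');b=cv2.imread('pics/top0.png')
def crop(i,x,y,w,h,s):return cv2.resize(i[y:y+h,x:x+w],None,fx=s,fy=s,interpolation=cv2.INTER_CUBIC)
t=np.vstack([crop(a,160,130,266,200,3)[:600][:, :798]])
cv2.imwrite('pics/c1.png',t)
cv2.imwrite('pics/c2.png',crop(b,190,100,266,180,3))
E
```

```text
gear [ 0.5013 -0.2042  0.034 ] [ 0.4982 -0.1941  0.034 ] [ 0.4964 -0.1986  0.0225]
grip [ 0.5009 -0.1958  0.064 ] [ 0.4987 -0.1932  0.064 ] [ 0.4986 -0.1943  0.0603]
pointer [ 0.5325 -0.2005  0.035 ] [ 0.5272 -0.1977  0.035 ] [ 0.5282 -0.1986  0.0289]
gearbox [0.5379 0.1189 0.    ] [0.5305 0.1313 0.    ] [ 0.5303  0.1321 -0.0158]
socket [0.5304 0.1252 0.05  ] [0.5326 0.1305 0.05  ] [0.5306 0.1294 0.0468]
mark [0.5667 0.119  0.05  ] [0.5649 0.1211 0.05  ] [0.5652 0.1213 0.0473]
battery [ 0.7064 -0.0244  0.    ] [ 0.7005 -0.013   0.    ] [ 0.7028 -0.0145 -0.0152]
adapter [0.5767 0.3384 0.    ] [0.5802 0.3408 0.    ] [0.5783 0.3397 0.0001]
level [ 0.4318 -0.0021  0.    ] [0.4333 0.0005 0.    ] [ 0.4321 -0.0005 -0.0014]
```

View pics/c1.png

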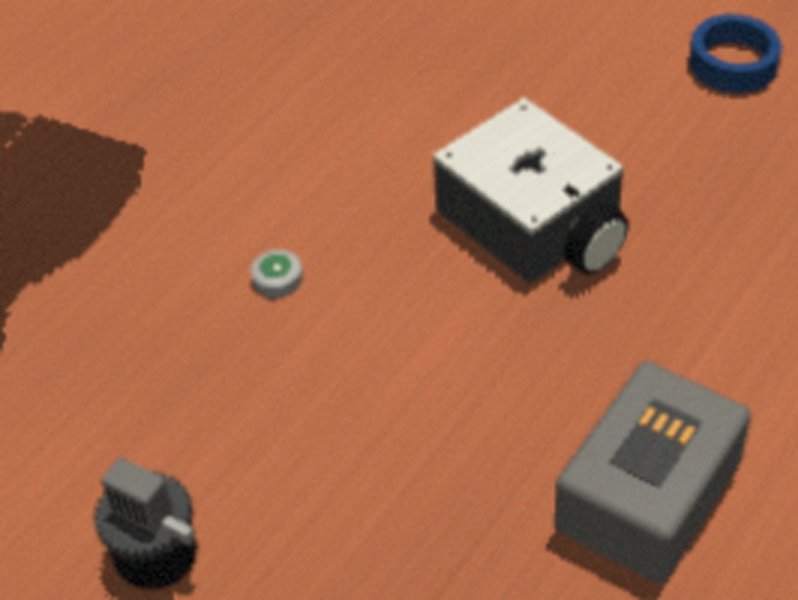

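View pics/c2.png

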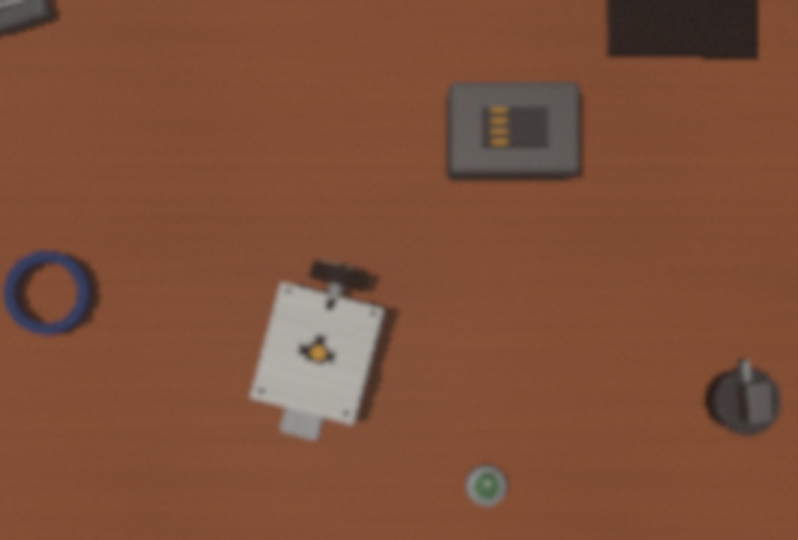

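```bash
cat >> h.py <<'E'
def T(st):
    return Ro.from_euler('xyz',st['orientation']).as_matrix(),np.array(st['position'])
def shift(st,pos,yaw):
    "tool-frame shift mm and turn about tool z to reach pos with tool down"
    R,p=T(st); Rt=Ro.from_euler('xyz',[np.pi,0,yaw]).as_matrix()
    return np.round(R.T@(np.array(pos)-p)*1e3,1),np.round(Ro.from_matrix(R.T@Rt).as_rotvec(),4)
E
python3 - <<'E'
from h import *
np.set_printoptions(precision=4,suppress=True)
st=sense();R,p=T(st);c=camera_info('wrist');Rc=np.array(c['R']);o=-Rc.T@np.array(c['t'])
print('cam in tool',R.T@(o-p), 'axis',R.T@Rc.T@[0,0,1],R.T@Rc.T@[1,0,0])
print(shift(st,[.499,-.1945,.17],-.08))
for cam in ['scene','top']:
    im=cv2.imread(f'pics/{cam}0.png').astype(int); m=((im.min(2)>125)).astype(np.uint8)
    n,l,s,cc=cv2.connectedComponentsWithStats(m); k=1+np.argmax(s[1:,4]); print(s[k])
    cnt,_=cv2.findContours((l==k).astype(np.uint8),0,2); cnt=max(cnt,key=cv2.contourArea)[:,0]
    w=np.array([atz(cam,q,.05)[:2]*1e3 for q in cnt.astype(float)],np.float32)
    r=cv2.minAreaRect(w);print(cam,r)
E
```

```text
cam in tool [ 0.0743 -0.0004 -0.1426] axis [-0.2918  0.0004  0.9565] [-0.0002  1.     -0.0005]
(array([ 390.6, -208.6,   61.3]), array([-0.    , -0.    ,  0.4618]))
[  508   191   132   209 19187]
scene ((1040.795654296875, 130.0248260498047), (187.83840942382812, 477.3448791503906), 0.14928123354911804)
[   42   188   102   131 10864]
top ((455.29193115234375, 577.0650634765625), (189.73431396484375, 278.4130859375), 84.23078155517578)
```

```bash
python3 -m pendant '[[[49,-26,0],[0,0,0.06]],[[98,-52,5],[0,0,0.12]],[[147,-78,15],[0,0,0.18]],[[196,-104,25],[0,0,0.24]],[[245,-130,35],[0,0,0.3]],[[294,-156,45],[0,0,0.36]],[[343,-182,55],[0,0,0.42]],[[390.6,-208.6,61.3],[0,0,0.4618]]]' 0
python3 -m pendant '[[[0,0,0],[0,0,0]],[[0,0,0],[0,0,0]],[[0,0,0],[0,0,0]],[[0,0,0],[0,0,0]],[[0,0,0],[0,0,0]],[[0,0,0],[0,0,0]],[[0,0,0],[0,0,0]],[[0,0,0],[0,0,0]]]' 
python3 - <<'E'
from h import *
np.set_printoptions(precision=4,suppress=True)
im=grab_frame('wrist'); cv2.imwrite('pics/w1.png',im[...,::-1])
for q,z in [('grip',.064),('pointer',.035),('gear',.034),('rest',0.)]:
    for a in tip_of(q,'wrist')[:2]: print(q,a['score'],a['at'],atz('wrist',a['at'],z))
E
```

```text
time: 2.65
position: [0.4999, -0.1929, 0.1697]
orientation: [3.142, -0.0, -0.081]
contact_force: [-0.0, -0.6, 0.9]
width: 0.0856
finger_force: 0.0
time: 3.65
position: [0.499, -0.1945, 0.17]
orientation: [3.142, 0.0, -0.08]
contact_force: [0.2, 0.7, 0.4]
width: 0.0855
finger_force: 0.0
pointer 0.73 [321.3, 153.3] [ 0.5267 -0.1971  0.035 ]
gear 0.96 [326.9, 188.6] [ 0.4969 -0.1994  0.034 ]
rest 0.2 [321.0, 153.2] [ 0.521  -0.1965  0.    ]
```

View pics/w1.png

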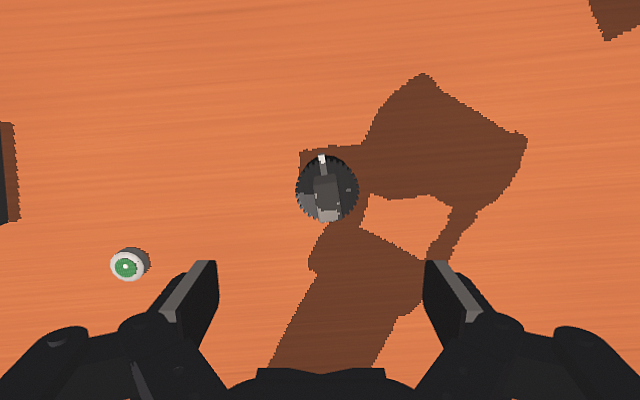

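```bash
python3 - <<'E'
from h import *
a=cv2.imread('pics/w1.png')[140:235,270:390]
cv2.imwrite('pics/w1c.png',cv2.resize(a,None,fx=6,fy=6,interpolation=cv2.INTER_NEAREST))
E
```

```text
(no output)
```

View pics/w1c.png

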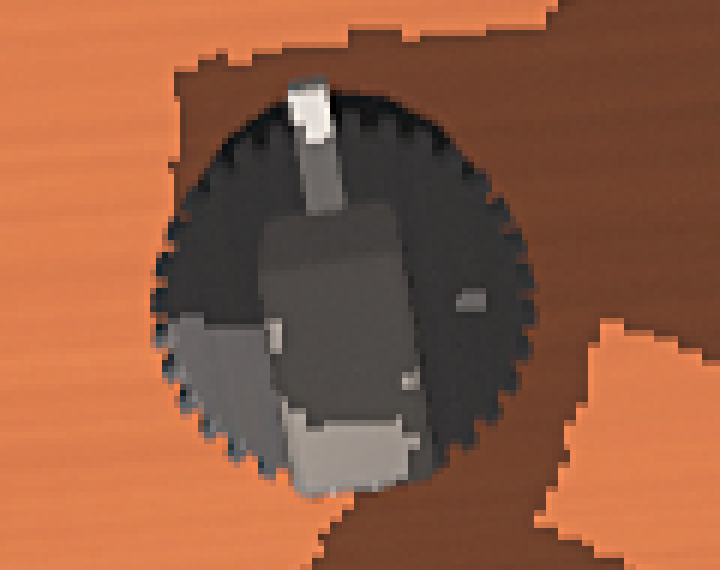

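```bash
python3 - <<'E'
from h import *
from scipy.optimize import least_squares
np.set_printoptions(precision=4,suppress=True)
obs=[((31,2.5,11),(288,84)),((31,-2.5,11),(330,80)),((15,9,38),(264,222)),((15,-9,38),(394,207)),((-15,9,38),(292,490)),((-15,-9,38),(411,478))]
W=lambda p,X:[p[0]+np.cos(p[2])*X[0]*1e-3-np.sin(p[2])*X[1]*1e-3,p[1]+np.sin(p[2])*X[0]*1e-3+np.cos(p[2])*X[1]*1e-3,.034+X[2]*1e-3]
f=lambda p:np.concatenate([proj('wrist',W(p,X))-np.array(u)/6-[270,140] for X,u in obs])
r=least_squares(f,[.498,-.196,.08]);print(r.x,r.fun)
print(atz('wrist',(327.4,187.5),.038))
print(shift(sense(),[*r.x[:2],.083-.038+.038],r.x[2]))
print('box', [ (q,[(round(a['score'],2),a['at']) for a in tip_of(q,'wrist')]) for q in ['level']])
E
```

```text
[ 0.499  -0.1987  0.0292] [ 0.5774 -2.4493  0.0259 -2.4897 -2.1902  3.9609  1.3441  3.7652 -2.1152
 -1.3373  2.4064 -1.852 ]
[ 0.4989 -0.1999  0.038 ]
(array([ 0.4,  4.2, 87. ]), array([ 0.    ,  0.0001, -0.1091]))
box [('level', [(0.89, [130.2, 260.3])])]
```

```bash
python3 - <<'E'
from h import *
from scipy.optimize import least_squares
np.set_printoptions(precision=4,suppress=True)
obs=[((31,2.5,11),(288,88)),((31,-2.5,11),(330,82)),((15,9,38),(260,272)),((15,-9,38),(402,262)),((-15,9,38),(292,492)),((-15,-9,38),(415,480))]
W=lambda p,X:[p[0]+np.cos(p[2])*X[0]*1e-3-np.sin(p[2])*X[1]*1e-3,p[1]+np.sin(p[2])*X[0]*1e-3+np.cos(p[2])*X[1]*1e-3,.034+X[2]*1e-3]
f=lambda p:np.concatenate([proj('wrist',W(p,X))-np.array(u)/6-[270,140] for X,u in obs])
r=least_squares(f,[.498,-.196,.08]);print(r.x,r.fun)
print(shift(sense(),[*r.x[:2],.083],r.x[2]))
# plate yaw from top & scene
for cam,roi in [('top',(255,185,340,255)),('scene',(290,150,400,240))]:
    im=cv2.imread(f'pics/{cam}0.png').astype(int); m=np.zeros(im.shape[:2],np.uint8); x0,y0,x1,y1=roi
    s=im[y0:y1,x0:x1]; m[y0:y1,x0:x1]=(s.min(2)>105)
    m=cv2.morphologyEx(m,cv2.MORPH_OPEN,np.ones((3,3)))
    n,l,st,cc=cv2.connectedComponentsWithStats(m); k=1+np.argmax(st[1:,4]); print(st[k])
    cnt,_=cv2.findContours((l==k).astype(np.uint8),0,2); cnt=max(cnt,key=cv2.contourArea)[:,0]
    w=np.array([atz(cam,q,.05)[:2]*1e3 for q in cnt.astype(float)],np.float32)
    print(cam,cv2.minAreaRect(w))
E
```

```text
[ 0.4965 -0.1987  0.0333] [ 0.7013  0.1618  0.1288  0.4323 -1.2723 -0.8834  0.1756 -1.9969 -1.7197
  1.5687  2.0566  0.9744]
(array([-2.1,  4.4, 87. ]), array([-0.    ,  0.0001, -0.1132]))
[ 273  194   44   52 1495]
top ((526.6341552734375, 131.96783447265625), (81.53971099853516, 113.9690933227539), 75.3560562133789)
[ 305  162   62   45 1437]
scene ((533.52490234375, 127.80210876464844), (83.16793823242188, 93.56129455566406), 75.56578063964844)
```

```bash
python3 -m pendant '[[[-2,4.4,15],[0,0,-0.113]],[[-2,4.4,35],[0,0,-0.113]],[[-2,4.4,55],[0,0,-0.113]],[[-2,4.4,75],[0,0,-0.113]],[[-2,4.4,95],[0,0,-0.113]],[[-2,4.4,112],[0,0,-0.113]],[[-2,4.4,124],[0,0,-0.113]],[[-2,4.4,124],[0,0,-0.113]]]' 0
python3 -m pendant '[[[0,0,0],[0,0,0]],[[0,0,0],[0,0,0]],[[0,0,0],[0,0,0]],[[0,0,0],[0,0,0]],[[0,0,0],[0,0,0]],[[0,0,0],[0,0,0]],[[0,0,0],[0,0,0]],[[0,0,0],[0,0,0]]]' 1 70
```

```text
time: 4.95
position: [0.4961, -0.1983, 0.0451]
orientation: [-3.14, 0.001, 0.033]
contact_force: [0.2, 0.1, 0.1]
width: 0.0854
finger_force: 0.0
time: 5.95
position: [0.4971, -0.199, 0.0466]
orientation: [3.141, -0.001, 0.033]
contact_force: [-0.5, 0.8, 6.1]
width: 0.0165
finger_force: 68.4
```

```bash
python3 -m pendant '[[[0,0,-8],[0,0,0]],[[0,0,-20],[0,0,0]],[[0,0,-35],[0,0,0]],[[0,0,-50],[0,0,0]],[[0,0,-65],[0,0,0]],[[0,0,-80],[0,0,0]],[[0,0,-90],[0,0,0]],[[0,0,-90],[0,0,0]]]' 
python3 - <<'E'
from h import *
np.set_printoptions(precision=4,suppress=True)
st=sense();print(st['position'],st['contact_force'],st['finger_force'],st['width'])
for yaw in [-.25]:
    ax=np.array([np.cos(yaw),np.sin(yaw),0])
    print(shift(st,np.array([.5315,.13,.137])-.06*ax,yaw))
E
```

```text
time: 6.95
position: [0.4971, -0.1991, 0.137]
orientation: [3.14, -0.001, 0.033]
contact_force: [0.8, -0.6, -2.2]
width: 0.0168
finger_force: 67.8
[ 0.4971 -0.1991  0.137 ] [ 0.7515 -0.6054 -2.2498] 67.79095888137817 0.01682658300900381
(array([ -12.4, -344.5,   -0.4]), array([ 0.0009, -0.0016,  0.283 ]))
```

```bash
python3 -m pendant '[[[-2,-40,0],[0,0,0.04]],[[-4,-90,0],[0,0,0.09]],[[-6,-140,0],[0,0,0.14]],[[-8,-190,0],[0,0,0.19]],[[-10,-240,0],[0,0,0.24]],[[-12,-290,0],[0,0,0.283]],[[-12,-330,0],[0,0,0.283]],[[-12.4,-344.5,0],[0,0,0.283]]]' 
python3 -m pendant '[[[0,0,0],[0,0,0]],[[0,0,0],[0,0,0]],[[0,0,0],[0,0,0]],[[0,0,0],[0,0,0]],[[0,0,0],[0,0,0]],[[0,0,0],[0,0,0]],[[0,0,0],[0,0,0]],[[0,0,0],[0,0,0]]]' 
python3 - <<'E'
from h import *
np.set_printoptions(precision=4,suppress=True)
st=sense();print(st['position'],st['orientation'])
im=grab_frame('wrist'); cv2.imwrite('pics/w2.png',im[...,::-1])
for q,z in [('pointer',.126),('gear',.125),('grip',.155),('socket',.05),('mark',.05)]:
    for a in tip_of(q,'wrist')[:2]: print(q,a['score'],a['at'],atz('wrist',a['at'],z))
E
```

```text
time: 7.95
position: [0.472, 0.1469, 0.1353]
orientation: [3.141, 0.001, -0.247]
contact_force: [-0.2, -0.2, -1.5]
width: 0.0163
finger_force: 68.1
time: 8.95
position: [0.4729, 0.1452, 0.136]
orientation: [3.142, -0.0, -0.25]
contact_force: [0.7, -0.0, -1.8]
width: 0.0169
finger_force: 68.1
[0.4729 0.1452 0.136 ] [ 3.1416 -0.     -0.2499]
pointer 0.61 [317.0, 193.9] [0.5024 0.1396 0.126 ]
gear 0.87 [320.7, 252.5] [0.4732 0.1453 0.125 ]
grip 0.59 [319.3, 286.0] [0.473  0.1459 0.155 ]
grip 0.42 [504.5, 193.2] [0.4937 0.0705 0.155 ]
socket 0.94 [325.6, 110.6] [0.5334 0.1266 0.05  ]
mark 0.96 [322.4, 53.8] [0.5662 0.1204 0.05  ]
mark 0.66 [322.6, 284.5] [0.4127 0.1591 0.05  ]
```

View pics/w2.png

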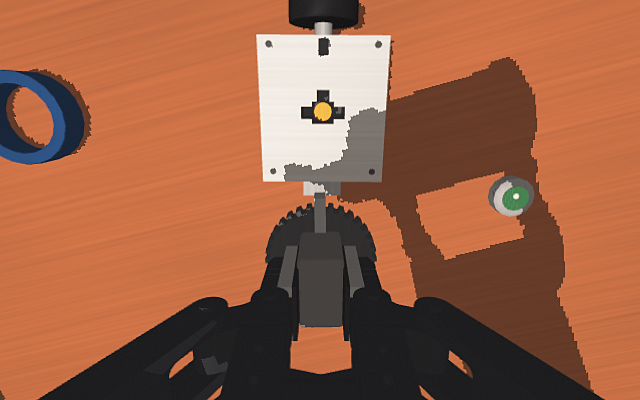

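```bash
python3 - <<'E'
from h import *
np.set_printoptions(precision=4,suppress=True)
im=cv2.imread('pics/w2.png'); g=im.astype(int)
# holes: dark blobs on plate
roi=im[36:182,262:384]; 
dark=((roi.max(2)<75)).astype(np.uint8); n,l,s,c=cv2.connectedComponentsWithStats(dark)
for k in range(1,n):
    if s[k,4]>4: p=c[k]+[262,36]; print('dark',s[k]+[262,36,0,0,0],p,atz('wrist',p,.05))
hsv=cv2.cvtColor(im,cv2.COLOR_BGR2HSV)
cs=[]
for cx,cy in [(268,43),(378,44),(272.5,171),(372,171.5)]:
    cs.append(atz('wrist',(cx,cy),.05))
cs=np.array(cs);print(cs, cs.mean(0)); d=cs[0]+cs[1]-cs[2]-cs[3];e=cs[0]+cs[2]-cs[1]-cs[3];print(np.arctan2(d[1],d[0]),np.arctan2(-e[0],e[1]))
z=.1234
for p,zz in [((317.0,193.9),z+.001),((320,193),z+.011),((320.2,230),z+.011)]: print(atz('wrist',p,zz))
a=cv2.resize(im[25:345,245:400],None,fx=1,fy=1)
b=np.hstack([cv2.resize(im[30:190,250:395],None,fx=2.7,fy=3.7,interpolation=0),cv2.resize(im[185:335,262:380],None,fx=3.3,fy=3.94667,interpolation=0)])
print(b.shape);cv2.imwrite('pics/w2c.png',b[:600,:800])
E
```

```text
dark [318  38  11  17 153] [323.0654  46.1373] [0.5702 0.1189 0.05  ]
dark [301  90  44  33 506] [321.5178 108.998 ] [0.535  0.1288 0.05  ]
dark [369 169   6   5  25] [371.24 171.2 ] [0.4877 0.1065 0.05  ]
[[0.58   0.1506 0.05  ]
 [0.5631 0.0866 0.05  ]
 [0.5042 0.1705 0.05  ]
 [0.4874 0.1061 0.05  ]] [0.5337 0.1285 0.05  ]
-0.2544676120362069 -0.257030258570954
[0.502  0.1397 0.1244]
[0.5048 0.1375 0.1344]
[0.4882 0.1417 0.1344]
(592, 781, 3)
```

View pics/w2c.png

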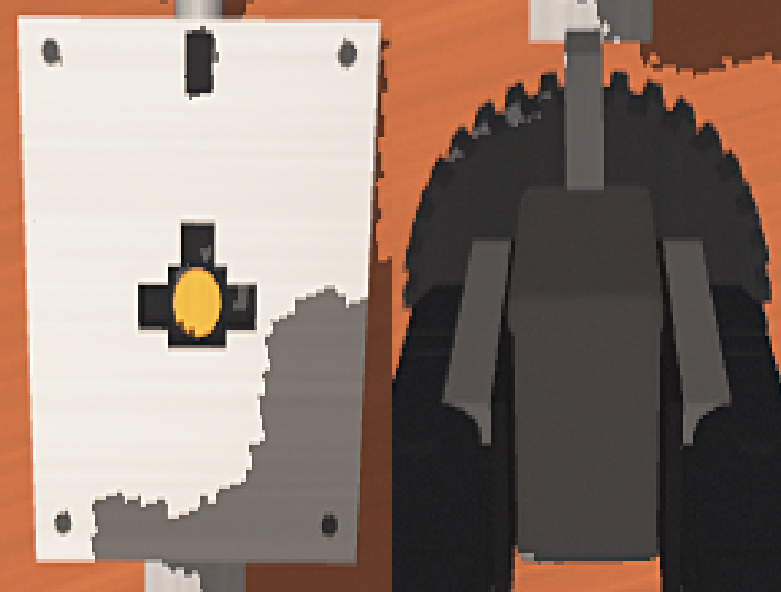

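```bash
cat > m.py <<'E'
from h import *
from scipy.optimize import least_squares
np.set_printoptions(precision=4,suppress=True)
def W(p,X,z): c,s=np.cos(p[2]),np.sin(p[2]); return [p[0]+(c*X[0]-s*X[1])*1e-3,p[1]+(s*X[0]+c*X[1])*1e-3,z+X[2]*1e-3]
def fit(obs,z,x0):
    f=lambda p:np.concatenate([proj('wrist',W(p,X,z))-np.array(u) for X,u in obs])
    r=least_squares(f,x0); return r.x,r.fun.reshape(-1,2)
E
python3 - <<'E'
from m import *
A=lambda x,y:((x/2.7)+250-.2,y/3.7+30-.2); B=lambda x,y:((x-391.5)/3.3+262-.2,y/3.947+185-.2)
s=fit([((0,14,0),A(138,307)),((0,-14,0),A(256,307)),((14,4,0),A(181,224)),((14,-4,0),A(215,224)),((-7,7,0),A(168,348)),((-7,-7,0),A(227,348)),((34,3,2),A(186,93)),((34,-3,2),A(213,93)),((43,3,2),A(186,31)),((43,-3,2),A(214,31)),
((45,40,0),A(18,17)),((45,-40,0),A(381,20)),((-45,40,0),A(36,560)),((-45,-40,0),A(356,563))],.05,[.533,.129,-.25]); print('socket',*s)
g=fit([((31,2.5,11),B(566,33)),((31,-2.5,11),B(604,33)),((15,2.5,11),B(569,189)),((15,-2.5,11),B(604,189)),((15,9,38),B(510,297)),((15,-9,38),B(661,297)),((-15,9,38),B(517,558)),((-15,-9,38),B(660,558))],.1234,[.473,.1455,-.25]);print('gear',*g)
st=sense();R,p=T(st)
d=s[0]-g[0]; print('delta',d, R.T@np.array([d[0],d[1],0])*1e3, -d[2])
E
```

```text
socket [ 0.5324  0.1285 -0.2573] [[ 0.1335 -0.0087]
 [ 0.3624  0.3088]
 [-0.0121 -0.5739]
 [ 0.1929 -0.4795]
 [ 0.0107  0.2195]
 [-0.0844  0.3751]
 [-0.1036 -0.206 ]
 [-0.1342 -0.1302]
 [-0.0209  0.0785]
 [-0.2857  0.1564]
 [ 0.2133  0.0448]
 [-0.1983  0.2707]
 [ 0.0238 -0.0349]
 [-0.0675 -0.0432]]
gear [ 0.4733  0.1451 -0.2423] [[-0.0304  3.0411]
 [ 0.0318  2.9514]
 [-0.4817 -2.0171]
 [ 0.1437 -2.1021]
 [-1.1629 -1.6887]
 [ 1.6273 -2.0494]
 [-1.2266  1.2508]
 [ 1.0303  0.9286]]
delta [ 0.0591 -0.0166 -0.015 ] [61.3672  1.4584 -0.0018] 0.015046765396993095
```

```bash
python3 - <<'E'
from m import *
B=lambda x,y:((x-391.5)/3.3+262-.2,y/3.947+185-.2)
for hw in (8.4,9):
    obs=[((31,2.5,11),B(566,33)),((31,-2.5,11),B(604,33)),((15,2.5,11),B(569,189)),((15,-2.5,11),B(604,189)),((15,hw,38),B(510,297)),((15,-hw,38),B(661,297)),((-15,hw,38),B(517,558)),((-15,-hw,38),B(660,558))]
    f=lambda p:np.concatenate([proj('wrist',p[:3]+Ro.from_euler('ZYX',p[3:]).apply(np.array(X)*1e-3))-np.array(u) for X,u in obs])
    for n in (4,6):
        r=least_squares(lambda p:f(np.r_[p,np.zeros(6-n)]),[.473,.1455,.1234,-.25,0,0][:n]);print(hw,r.x,r.fun.reshape(-1,2).round(1).tolist())
im=cv2.imread('pics/scene0.png')
E
```

```text
8.4 [ 0.4737  0.145   0.1241 -0.2422] [[-0.1, 2.7], [0.1, 2.6], [-0.5, -2.2], [0.2, -2.2], [0.3, -1.7], [0.1, -2.0], [0.2, 1.6], [-0.4, 1.3]]
8.4 [ 0.4743  0.1447  0.1236 -0.2389 -0.0322 -0.0065] [[-0.0, 2.4], [0.1, 2.2], [-0.3, -2.8], [0.3, -2.9], [0.1, -0.4], [-0.1, -0.7], [0.4, 1.1], [-0.5, 0.9]]
9 [ 0.4732  0.1451  0.1232 -0.2423] [[-0.0, 3.1], [0.0, 3.1], [-0.5, -2.0], [0.1, -2.1], [-1.1, -1.7], [1.6, -2.1], [-1.2, 1.1], [1.0, 0.8]]
9 [ 0.4739  0.1447  0.1226 -0.2387 -0.036  -0.0069] [[0.0, 2.7], [0.1, 2.6], [-0.3, -2.7], [0.3, -2.8], [-1.3, -0.2], [1.3, -0.6], [-0.9, 0.6], [0.8, 0.3]]
```

```bash
python3 -m pendant '[[[12,0.5,2],[0,0,0.006]],[[28,1,6],[0,0,0.012]],[[44,1.5,14],[0,0,0.012]],[[56,1.5,23],[0,0,0.012]],[[61,1.5,32],[0,0,0.012]],[[61,1.5,40],[0,0,0.012]],[[61,1.5,44],[0,0,0.012]],[[61,1.5,44],[0,0,0.012]]]' 
python3 - <<'E'
from m import *
for _ in range(6): im=grab_frame('wrist')
st=sense();print(st)
im=grab_frame('wrist'); cv2.imwrite('pics/w3.png',im[...,::-1])
cv2.imwrite('pics/w3c.png',cv2.resize(im[60:340,220:420,::-1],None,fx=3.9,fy=2.14,interpolation=0))
E
```

```text
time: 10.25
position: [0.5311, 0.1288, 0.0917]
orientation: [3.141, 0.001, -0.262]
contact_force: [-0.9, 0.9, -1.1]
width: 0.0168
finger_force: 68.1
{'time': 10.55, 'q': array([ 0.0165,  0.2378,  1.7972, -0.    ,  1.1059,  1.8493]), 'qd': array([-0.0017,  0.0013,  0.0013,  0.0019,  0.    , -0.001 ]), 'effort': array([  0.0119, -39.5157, -29.7952,   0.0005,  -0.0017,   0.0001]), 'position': array([0.5318, 0.1287, 0.0924]), 'orientation': array([-3.1414, -0.0007, -0.262 ]), 'contact_force': array([ 0.0499, -0.277 , -0.774 ]), 'ft_torque': array([-0.0214,  0.0083,  0.0181]), 'finger_force': 68.10858249664307, 'width': 0.01670301009500373}
```

View pics/w3c.png

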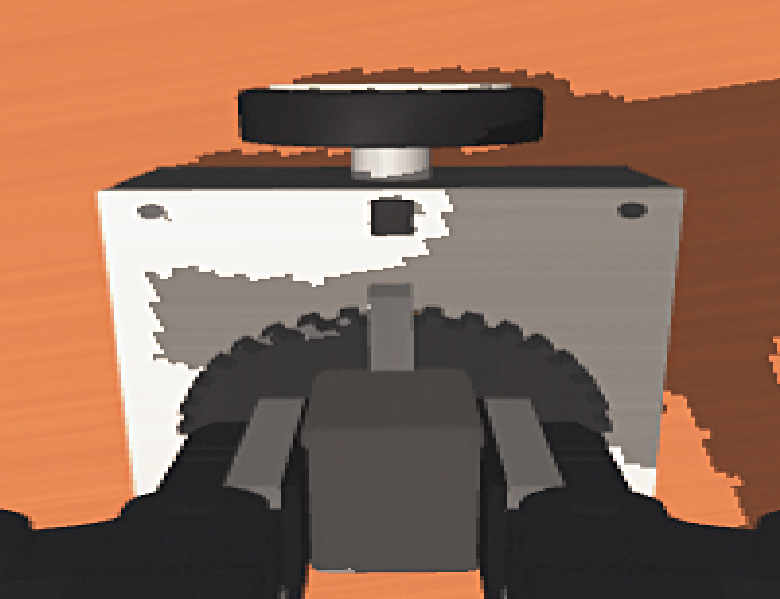

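```bash
python3 - <<'E'
from m import *
A=lambda x,y:(x/3.9+220-.3,y/2.14+60-.3)
s=fit([((34,3,2),A(371,235)),((34,-3,2),A(413,235)),((43,3,2),A(371,199)),((43,-3,2),A(414,199)),((45,40,0),A(98,189)),((45,-40,0),A(684,189)),((-45+0,40,0),A(98,189))][:6],.05,[.533,.129,-.25]); print('socket',*s)
zg=sense()['position'][2]-.0126
for hw in (8.5,):
  g=fit([((31,2.5,11),A(368,296)),((31,-2.5,11),A(412,296)),((31,2.5,1),A(369,285)),((31,-2.5,1),A(411,285)),((15,2.5,11),A(371,370)),((15,-2.5,11),A(414,370)),((15,hw,38),A(303,428)),((15,-hw,38),A(483,428)),((-15,hw,38),A(310,571)),((-15,-hw,38),A(479,571))],zg,[.5324,.1285,-.25]);print('gear',*g)
st=sense();R,p=T(st)
d=s[0]-g[0]; print('delta',d, R.T@np.array([d[0],d[1],0])*1e3, -d[2])
E
```

```text
socket [ 0.5328  0.1288 -0.2622] [[-0.2579 -0.1247]
 [ 0.1822 -0.1258]
 [-0.3435 -0.054 ]
 [ 0.003  -0.0549]
 [-0.0266  0.199 ]
 [ 0.4433  0.188 ]]
gear [ 0.5316  0.1289 -0.2527] [[ 0.0212 -0.3125]
 [ 0.3015 -0.4186]
 [ 0.1367 -1.415 ]
 [ 0.239  -1.5152]
 [-0.2189 -0.5066]
 [-0.0265 -0.6069]
 [-0.0819  0.3026]
 [-0.4483 -0.0986]
 [ 0.2451  2.388 ]
 [-0.0796  2.0311]]
delta [ 0.0012 -0.0001 -0.0094] [ 1.1887 -0.1695  0.0007] 0.009442846845074293
```

```bash
python3 -m pendant '[[[1.2,0,1],[0,0,0.005]],[[1.2,0,4],[0,0,0.005]],[[1.2,0,7],[0,0,0.005]],[[1.2,0,10],[0,0,0.005]],[[1.2,0,12],[0,0,0.005]],[[1.2,0,13],[0,0,0.005]],[[1.2,0,13],[0,0,0.005]],[[1.2,0,13],[0,0,0.005]]]' 

```

```text
time: 11.6
position: [0.5328, 0.1284, 0.0791]
orientation: [-3.142, -0.0, -0.267]
contact_force: [0.2, 0.0, -0.2]
width: 0.0168
finger_force: 68.1
```

```bash
python3 -m pendant '[[[0,0,1],[0,0,0]],[[0,0,2],[0,0,0]],[[0,0,3],[0,0,0]],[[0,0,4],[0,0,0]],[[0,0,5],[0,0,0]],[[0,0,6],[0,0,0]],[[0,0,6],[0,0,0]],[[0,0,6],[0,0,0]]]' 

```

```text
time: 12.6
position: [0.5328, 0.1283, 0.073]
orientation: [-3.142, -0.0, -0.267]
contact_force: [0.4, -0.4, -0.7]
width: 0.017
finger_force: 68.1
```

```bash
python3 -m pendant '[[[0,0,1.5],[0,0,0]],[[0,0,3],[0,0,0]],[[0,0,4.5],[0,0,0]],[[0,0,6],[0,0,0]],[[0,0,7.5],[0,0,0]],[[0,0,9],[0,0,0]],[[0,0,9],[0,0,0]],[[0,0,9],[0,0,0]]]' - 100

```

```text
time: 13.6
position: [0.5331, 0.1284, 0.0647]
orientation: [-3.142, -0.0, -0.267]
contact_force: [-3.3, -0.2, 6.7]
width: 0.0162
finger_force: 101.2
```

```bash
python3 -m pendant '[[[0,0,0.5],[0,0,0]],[[0,0,1],[0,0,0]],[[0,0,1.5],[0,0,0]],[[0,0,2],[0,0,0]],[[0,0,2.5],[0,0,0]],[[0,0,3],[0,0,0]],[[0,0,3.5],[0,0,0]],[[0,0,3.5],[0,0,0]]]' 

```

```text
time: 14.6
position: [0.5331, 0.1284, 0.0627]
orientation: [3.141, -0.0, -0.267]
contact_force: [-9.4, -0.5, 17.2]
width: 0.0157
finger_force: 103.0
```

```bash
python3 -m pendant '[[[-0.3,0,0],[0,0,0]],[[-0.7,0,0],[0,0,0]],[[-0.7,0,0.5],[0,0,0]],[[-0.7,0,1],[0,0,0]],[[-0.7,0,1.3],[0,0,0]],[[-0.7,0,1.3],[0,0,0]],[[-0.7,0,1.3],[0,0,0]],[[-0.7,0,1.3],[0,0,0]]]' 
python3 - <<'E'
from m import *
im=grab_frame('wrist'); sc=grab_frame('scene'); print(sense()['contact_force'])
cv2.imwrite('pics/f.png',np.hstack([cv2.resize(im[60:260,220:420,::-1],(400,500),interpolation=0),cv2.resize(sc[130:250,270:390,::-1],(400,500),interpolation=0)]))
E
```

```text
time: 15.6
position: [0.5331, 0.1284, 0.0626]
orientation: [3.141, -0.001, -0.267]
contact_force: [-10.1, -2.0, 24.5]
width: 0.0164
finger_force: 104.0
[-10.4013  -1.372   25.1487]
```

View pics/f.png

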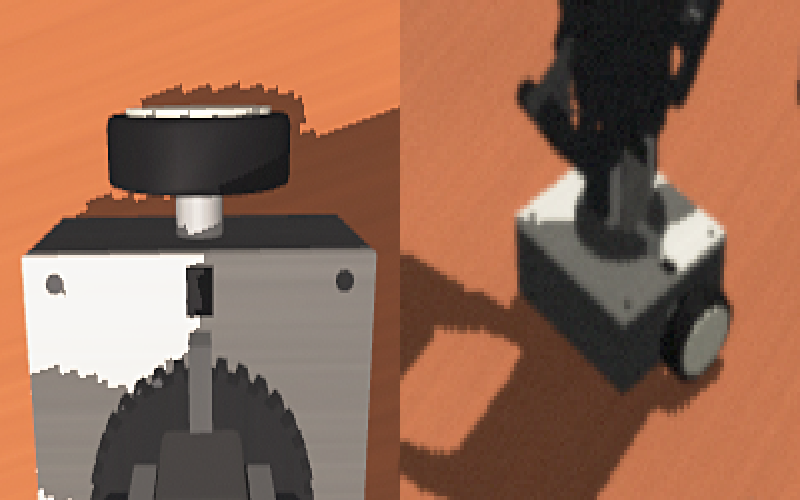

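```bash
python3 -c "
from bench import *
print(job_done())"
```

```text
the job is handed in; nothing more can be done
None
```

The drive gear is meshed in the socket and pressed home on the cover plate, still gripped, with the pointer about 3 mm from the index mark; I handed the job in at about 15.7 s, but the hand-in reported no verdict.

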